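# Heft the tins under the sink and hold up the heaviest

## Robot

A 6-joint arm with a two-finger parallel gripper is mounted at the origin on the work surface. World frame = base frame: x ahead of the robot, y to its left, z up, the work surface at z = 0. Lengths are in mm, angles in rad, forces in N, time in s.
With the tool pointing down it reaches from about 275 to 1000 mm from the base axis. Payload 8.4 kg.
Tool frame: the origin (TCP) lies between the finger pads; the fingertips stand 8 mm ahead of it and the grasp point (between the pads) lies 11 mm behind it (tcp_to_tips is the distance from the TCP to the fingertips, in mm); z points along the fingers, y is the line along which they close (so a half turn about z gives the same grasp; the last joint's range is limited). The gripper opens to 85 mm and grips with 20 to 120 N. Pads are 22 mm wide; open, the fingers measure 114 mm over their backs; the gripper's body (76 mm by 85 mm) begins 54 mm behind the grasp point. The pads swing forward as they close: fully open they stand 13 mm farther back than shut.
Start: joints at [1.344, 0.353, 1.633, -0, 1.155, -0.002], TCP at [139.318, 609.277, 217.481] pointing down, gripper open.
Joint ranges: [-2.63, 2.63], [-0.92, 2.1], [0.06, 2.66], [-1.3, 4.44], [0, 2.69], [-3.02, 3.02]. Speed limits (rad/s): [2.22, 2.22, 2.79, 3.14, 3.14, 3.14].

## Interface

Orientations are given as [roll, pitch, yaw] about the fixed x, y, z axes, in that order (R = Rz(yaw) Ry(pitch) Rx(roll)).
In Python, from rig import * gives the robot as it stands.
- The arm moves only by the tool step_arm, never from a script. Its argument "motion" is a list of rows, each an object with "claw": the finger opening in mm, from 0 to 85.4; "delta_pos": the shift along the tool's x, y, z in mm, a list of three; "turn": the turn about the tool's z in rad. In form: [{"claw": claw, "delta_pos": [dx, dy, dz], "turn": turn}, ...]. A call has 1 to 8 rows; each row shifts and turns the commanded pose from where the row before left it, along the tool's axes as they then stand; what a row does not reach is not made up. A row lasts 1/12 s, in which the tool goes at most 41.7 mm and 7.16 degrees, less where a joint would pass 70% of its speed; a pose out of reach is approached as far as the arm can. A call is refused whole if a number of a shift passes 41.7 or a number of a turn 0.125, either way. A call with a gripper value outside its range is refused whole. The fingers move at their own pace and stop on an object; "force" is the grip in N (left out, the last holds). Time passes only in rows, so rows that do not move let the fingers close. It gives the time, the measured TCP pose, the force, the opening and the grip force at its end, in the units of the state.
- sense(): the state, without advancing time (a new reading comes with each control period).
- grab_frame(name): name is "scene" or "side" or "wrist"; returns a dict with "img" (420x560x3 uint8, red, green, blue), "vertical_fov" (degrees; the focal length in pixels is half the picture's height over the tangent of half this angle, whatever the lens; pixels are square), "cx", "cy" (the principal point, pixels), "D" ([k1, k2, p1, p2, k3] as OpenCV has them; the pictures are not rectified), "R" (3x3) and "t" (3): a world point X has camera coordinates R X + t. Camera axes: x right, y down, z forward; pixel columns grow to the right and rows downward; lengths in mm; the calibration is good to about 2 mm. A picture is of the moment at which its call begins. There is no depth.
- sign_off(): hands the job in; it is judged then, once.
The state is a dict: "clock": time; "qpos": joint angles; "qvel": joint speeds; "joint_efforts": joint torques, N m; "eef_pos": TCP position; "tcp_rot": TCP orientation; "contact_force": force on the tool from outside, world axes, zero at the start; "wrist_torque": the same for the moment, N m; "opening": opening from 0.0 (shut) to 1.0 (fully open); "grasp_force": force on a finger pad.
Only numpy, scipy, OpenCV 4.12 (cv2) and the standard library are available. Lean on these libraries where they do the work, as an engineer would, in place of code of your own. Each camera call takes 0.05 s, during which the arm holds its last target. There are 200 camera calls.

## Task

The low wooden stand under the sink has to be wiped dry for the tin of brass tap spares, which is the heaviest of the three identical closed blue tins. Lift the steel can off the stand and set it down upright on the grey liner beside the stand, then heft the tins to find the heaviest and hold that one up, upright, over the middle of the emptied stand with about 10 cm of free space beneath it. Finish while still holding it there, still; leave the other two tins standing upright on the liner, tip nothing over, and do not disturb the jar, squeeze bottle, brush holder or grout brush.

Things in the scene. Friction and masses are not known exactly. Their poses are not given: they have to be found in the camera images.
- liner: Flat grey PVC liner, 840 x 1500 x 3 mm, fixed. Origin: centre of its underside, so its top is 3 mm above the origin (world z = 0.003).
- stand: Low wooden stand, fixed, 140 x 140 mm, top 45 mm above its origin; it stands on the liner. Origin: centre of its foot, z up, x and y square to its sides. The steel can stands on it at the start.
- can: Stainless steel lidded can, 90 mm diameter (lid 94 mm), lid top 108 mm above its origin, 0.35 kg, with a rigid upright arched handle whose black grip runs along the can's y, centred 165 mm above the origin. Origin: centre of its underside, z up.
- can_grip (a point): Centre of the black grip on the can's handle: 14 mm thick (along x), 56 mm long (along y), 14 mm high; axes as the can's. 50 mm free space beneath the grip down to the lid.
- tin_1: One of three identical closed square tins, blue, silver lid, 62 x 62 x 110 mm tall (lid rim 63 mm), upright on the liner. Origin: centre of its underside; x, y square to its sides, z up. Hidden loose metal contents, shifting about 3 mm. Weighs 0.15 to 0.65 kg; the heaviest outweighs the next by at least 0.15 kg, and which one it is differs at every start
- tin_2: One of three identical closed square tins, blue, silver lid, 62 x 62 x 110 mm tall (lid rim 63 mm), upright on the liner. Origin: centre of its underside; x, y square to its sides, z up. Hidden loose metal contents, shifting about 3 mm. Weighs 0.15 to 0.65 kg; the heaviest outweighs the next by at least 0.15 kg, and which one it is differs at every start
- tin_3: One of three identical closed square tins, blue, silver lid, 62 x 62 x 110 mm tall (lid rim 63 mm), upright on the liner. Origin: centre of its underside; x, y square to its sides, z up. Hidden loose metal contents, shifting about 3 mm. Weighs 0.15 to 0.65 kg; the heaviest outweighs the next by at least 0.15 kg, and which one it is differs at every start
- jar: Bystander: empty amber glass jar with dark cap, 72 mm diameter, 100 mm tall, standing on the liner. Origin: centre of its underside.
- squeeze_bottle: Bystander: capped white squeeze bottle, 60 mm diameter, 170 mm tall, standing. Origin: centre of its underside.
- brush_holder: Bystander: open yellow plastic toilet brush holder, 100 mm diameter, 130 mm tall, empty, standing. Origin: centre of its underside.
- grout_brush: Bystander: stainless steel grout brush, 22 x 200 x 28 mm high, lying along its y with bristles down. Origin: centre of its underside.
Mind the look-alikes: they are no part of the job. Leave any green, pink or red look-alike of the tin_2 alone.

How it is judged:
By the outcome, as a careful person would: the job done as asked, in the order asked, and still so for the second after the job is handed in, while the arm keeps its last pose, push and grip.
It also fails if it takes over 72 s, if anything falls off the work surface, if the arm or the gripper's body presses on something with over 40 N, if the wrist force passes 120 N, or if a joint passes its speed limit or range.

## Working session

There is one attempt and no reset: what is moved stays moved. The work goes in short steps, Python scripts to look and compute and a tool call to move; the robot and the scene stay as the last step left them, time stands still between calls to the robot, and variables do not carry over. Pictures are saved under pics/ and viewed, at most 10 in all, crops included, and the job is handed in when it is done.

Besides the shell and the picture viewer there is one more tool, called after "Call:" in YAML: its name, and indented under it one key for each argument. step_arm: Moves the arm, as the interface text tells. Its arguments: {"type":"object","properties":{"motion":{"type":"array","items":{"type":"object","properties":{"claw":{"type":"number"},"delta_pos":{"type":"array","items":{"type":"number"}},"turn":{"type":"number"}}}},"force":{"type":"number"}},"required":["motion"]}

```bash
mkdir -p pics
cat > h.py <<'E'
from rig import *
import numpy as np, cv2
def K(f):
    h=f["img"].shape[0]; fl=h/2/np.tan(np.radians(f["vertical_fov"])/2)
    return np.array([[fl,0,f["cx"]],[0,fl,f["cy"]],[0,0,1.]])
def ray(f,px):
    p=cv2.undistortPoints(np.array([[px]],float),K(f),np.array(f["D"],float))[0,0]
    R=np.array(f["R"]);t=np.array(f["t"])
    return -R.T@t, R.T@np.array([p[0],p[1],1])
def onz(f,px,z):
    c,d=ray(f,px); return c+d*(z-c[2])/d[2]
def proj(f,X):
    R=np.array(f["R"]);r,_=cv2.Rodrigues(R)
    return cv2.projectPoints(np.array(X,float).reshape(-1,1,3),r,np.array(f["t"],float),K(f),np.array(f["D"],float))[0][:,0]
def save(n,img,s=1):
    cv2.imwrite("pics/"+n+".png",cv2.resize(img[:,:,::-1],None,fx=s,fy=s))
E
python3 - <<'E'
from h import *
a=grab_frame("scene");b=grab_frame("side")
for n,f in(("scene",a),("side",b)):
    save(n,f["img"],1.4); print(n,f["vertical_fov"],f["D"],-np.array(f["R"]).T@f["t"])
np.savez("f0.npz",a=a,b=b)
print(sense())
E
```

```text
scene 55.47137907327469 [-0.11278721  0.          0.          0.          0.        ] [831.55727154 532.13949591 709.53427199]
side 42.11256090672521 [0.0752497 0.        0.        0.        0.       ] [  379.91003442 -1088.47330194   700.78936844]
{'clock': 0.1, 'qpos': array([ 1.34358426e+00,  3.53566560e-01,  1.63404846e+00, -2.94953941e-05,
        1.15518684e+00, -2.40195926e-03]), 'qvel': array([ 0.00075791, -0.00137054, -0.00171779,  0.00038639,  0.00049329,
        0.00293914]), 'joint_efforts': array([ 1.66426180e-03, -6.06359696e+01, -3.42819536e+01,  2.21865239e-04,
        3.83817038e-03,  1.38344734e-05]), 'eef_pos': array([139.23901444, 608.84934978, 216.84929703]), 'tcp_rot': array([-3.14038339e+00,  2.40655188e-05,  2.91679448e+00]), 'contact_force': array([ 0.5263008 , -0.3838789 ,  0.13105286]), 'wrist_torque': array([ 0.01179558, -0.0260508 , -0.06162998]), 'grasp_force': 0.0, 'opening': 1.0022405987457936}
```

View pics/scene.png

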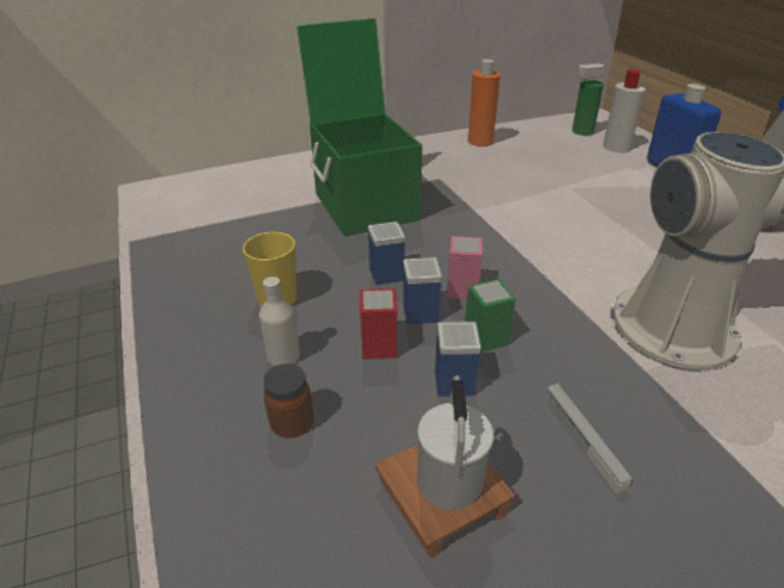

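View pics/side.png

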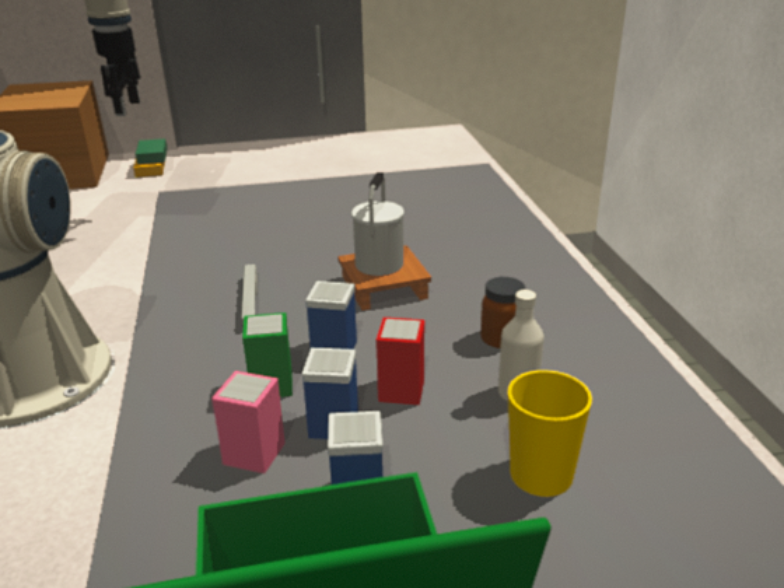

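Scene picture (pixels at 1.4x):
- Blue tins have lids at (386,233), (422,270) and (458,337). 
- Look-alikes are red (378,300), pink (466,245) and green (490,292). 
- The can stands on the stand at (455,440) with its grip at (458,398). 
- The grout brush is at (590,435), the jar at (288,400), the bottle at (280,325) and the holder at (270,270). 
- The side view shows the same things; its blue lids are at (331,293), (330,363) and (356,430).

I choose the blue ones.

```bash
cat > m.py <<'E'
from h import *
d=np.load("f0.npz",allow_pickle=True);A=d["a"].item();B=d["b"].item()
def blob(f,seed,fn):
    m=fn(f["img"]); n,l=cv2.connectedComponents(m.astype(np.uint8),connectivity=4)
    x,y=int(seed[0]/1.4),int(seed[1]/1.4)
    w=l[y-4:y+5,x-4:x+5]; w=w[w>0]
    k=np.bincount(w).argmax(); return l==k
def hull(f,m,z):
    c=cv2.findContours(m.astype(np.uint8),0,2)[0]; c=max(c,key=cv2.contourArea)[:,0]
    return cv2.convexHull(np.array([onz(f,p,z)[:2] for p in c.astype(float)],np.float32))
def hsv(i): return cv2.cvtColor(i,cv2.COLOR_RGB2HSV).astype(int)
def lid(i): h=hsv(i); return (h[...,1]<60)&(h[...,2]>105)
def show(n,a,b):
    ar,p=cv2.intersectConvexConvex(a,b)
    for t,q in(("A",a),("B",b),("both",p)):
        (c,s,an)=cv2.minAreaRect(q); print(n,t,np.round(c),np.round(s),round(an,1))
E
python3 - <<'E'
from m import *
for n,sa,sb in(("blue1",(458,338),(331,295)),("blue2",(422,270),(330,364)),("blue3",(386,233),(356,430)),("red",(378,300),(401,330)),("pink",(466,245),(246,387)),("green",(490,292),(266,324))):
    show(n,hull(A,blob(A,sa,lid),113),hull(B,blob(B,sb,lid),113))
blk=lambda i:i.max(2)<50
ma=blob(A,(458,398),blk);mb=blob(B,(377,181),blk)
for f,m,k in((A,ma,"A"),(B,mb,"B")):
    print(k,m.sum()); h=hull(f,m,213); print("grip",k,cv2.minAreaRect(h))
ca,da=ray(A,np.argwhere(ma)[:,::-1].mean(0));cb,db=ray(B,np.argwhere(mb)[:,::-1].mean(0))
s=np.linalg.lstsq(np.c_[da,-db],cb-ca,rcond=None)[0]
print("grip",ca+da*s[0],cb+db*s[1])
wood=lambda i:(lambda h:(h[...,0]<16)&(h[...,1]>120)&(h[...,2]>60))(hsv(i))
show("stand",hull(A,blob(A,(405,485),wood),48),hull(B,blob(B,(400,285),wood),48))
for n,px,z in(("jar",(288,382),103),("bottle",(271,284),173),("holder",(270,247),133),("brushA",(553,388),31),("brushB",(625,485),31)):
    print(n,np.round(onz(A,np.array(px)/1.4,z)))
for n,px,z in(("jar",(505,289),103),("bottle",(526,298),173),("holder",(549,397),133)):
    print(n,np.round(onz(B,np.array(px)/1.4,z)))
vis=A["img"][130:400,240:460]; save("crop",vis,2)
E
```

```text
blue1 A [481. -34.] [77. 64.] 68.0
blue1 B [ 920. 1006.] [3454. 1759.] 56.4
blue1 both [481. -34.] [77. 64.] 68.0
blue2 A [ 455. -223.] [82. 66.] 72.8
blue2 B [ 920. 1006.] [3454. 1759.] 56.4
blue2 both [ 455. -223.] [82. 66.] 72.8
blue3 A [ 467. -367.] [81. 66.] 81.8
blue3 B [ 920. 1006.] [3454. 1759.] 56.4
blue3 both [ 467. -367.] [81. 66.] 81.8
red A [ 564. -171.] [48. 48.] 69.5
red B [ 563. -173.] [48. 47.] 69.6
red both [ 563. -172.] [46. 47.] 70.2
pink A [ 324. -287.] [109.  54.] 51.5
pink B [ 339. -267.] [50. 49.] 60.6
pink both [ 339. -267.] [50. 49.] 60.6
green A [ 372. -115.] [51. 51.] 85.6
green B [ 370. -116.] [50. 47.] 86.0
green both [ 371. -116.] [50. 47.] 86.0
A 101
grip A ((589.2721557617188, 154.32183837890625), (50.1469841003418, 13.158084869384766), 66.76885223388672)
B 4
grip B ((601.92041015625, 175.7405548095703), (20.57894515991211, 0.0), -100.53170776367188)
grip [592.81134823 156.92710895 222.34719319] [598.34276003 155.3719439  220.83425318]
stand A [603. 160.] [145. 153.] 9.1
stand B [595. 112.] [149. 208.] 6.3
stand both [597. 151.] [135. 132.] 6.5
jar [754. -52. 103.]
bottle [ 735. -204.  173.]
holder [ 703. -376.  133.]
brushA [349.  62.  31.]
brushB [363. 258.  31.]
jar [752. -80. 103.]
bottle [ 728. -228.  173.]
holder [ 700. -396.  133.]
```

View pics/crop.png

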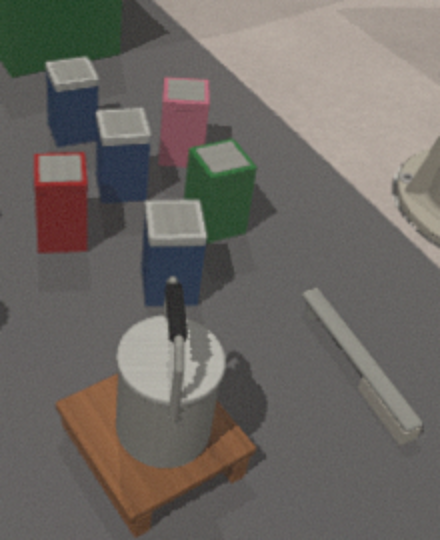

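Run:
```python
from m import *
for p in((331,295),(330,364),(356,430)): x,y=int(p[0]/1.4),int(p[1]/1.4); print(hsv(B["img"])[y,x-40:x+41:8].tolist())
lidB=lambda i:(lambda h:(h[...,1]<60)&(h[...,2]>135))(hsv(i))
for n,sa,sb in(("blue1",(458,338),(331,295)),("blue2",(422,270),(330,364)),("blue3",(386,233),(356,430))):
    show(n,hull(A,blob(A,sa,lid),113),hull(B,blob(B,sb,lidB),113))
for T in(60,75):
  blk=lambda i:i.max(2)<T
  mb=blob(B,(377,181),blk); print(mb.sum(), cv2.minAreaRect(hull(B,mb,213)))
  ma=blob(A,(458,398),blk); print(ma.sum(), cv2.minAreaRect(hull(A,ma,213)), hull(A,ma,213)[:,0].round().tolist())
save("sc",np.hstack([cv2.resize(B["img"][115:220,230:320],None,fx=5,fy=5),cv2.resize(A["img"][260:365,290:360],None,fx=5,fy=5)]))
```

```text
[[20, 17, 132], [20, 18, 130], [17, 18, 131], [24, 20, 176], [26, 26, 193], [27, 27, 192], [27, 26, 195], [109, 53, 82], [12, 158, 89], [15, 23, 68], [8, 30, 69]]
[[60, 129, 71], [62, 129, 71], [15, 23, 66], [26, 19, 229], [27, 28, 193], [27, 25, 192], [28, 25, 192], [26, 23, 178], [17, 18, 131], [26, 13, 133], [1, 184, 101]]
[[18, 17, 74], [109, 130, 63], [108, 129, 65], [27, 25, 211], [27, 27, 189], [27, 25, 192], [27, 26, 193], [30, 18, 231], [23, 17, 132], [19, 21, 132], [18, 20, 130]]
blue1 A [481. -34.] [77. 64.] 68.0
blue1 B [477. -41.] [69. 67.] 67.4
blue1 both [479. -39.] [65. 64.] 67.0
blue2 A [ 455. -223.] [82. 66.] 72.8
blue2 B [ 452. -233.] [65. 65.] 73.0
blue2 both [ 453. -232.] [64. 65.] 73.0
blue3 A [ 467. -367.] [81. 66.] 81.8
blue3 B [ 464. -379.] [65. 64.] 82.5
blue3 both [ 465. -377.] [60. 64.] 82.5
42 ((592.1448974609375, 158.4241180419922), (59.54969024658203, 15.00450325012207), 64.34833526611328)
224 ((590.5807495117188, 158.0295867919922), (62.427005767822266, 15.142501831054688), 67.912841796875) [[574.0, 131.0], [584.0, 129.0], [589.0, 135.0], [609.0, 182.0], [608.0, 185.0], [598.0, 187.0], [586.0, 165.0], [575.0, 141.0], [574.0, 134.0]]
60 ((591.4901123046875, 158.58523559570312), (60.34339141845703, 18.2398624420166), 68.90474700927734)
258 ((592.1480102539062, 157.28790283203125), (63.13330078125, 18.729101181030273), 63.354061126708984) [[585.0, 126.0], [591.0, 134.0], [595.0, 142.0], [609.0, 182.0], [608.0, 185.0], [598.0, 187.0], [594.0, 182.0], [572.0, 137.0], [574.0, 131.0], [576.0, 130.0], [583.0, 127.0]]
```

View pics/sc.png

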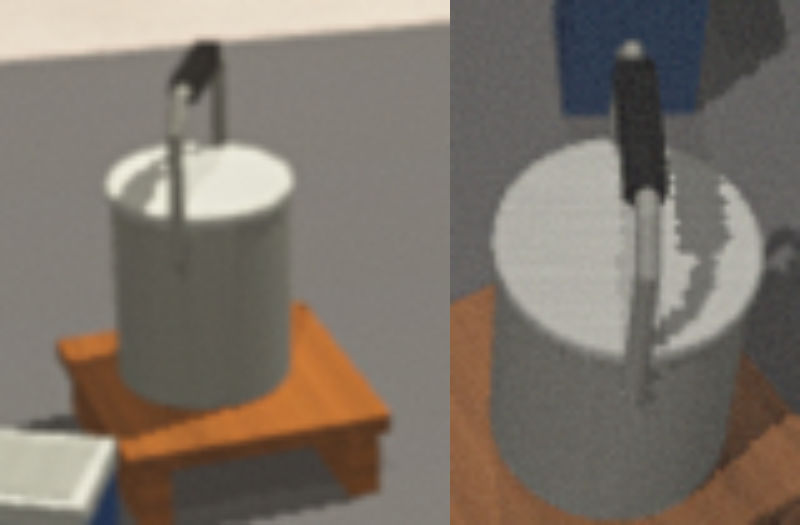

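Call:
step_arm:
  motion:
    - {"claw": 85, "delta_pos": [0, 0, -12], "turn": 0.125}
    - {"claw": 85, "delta_pos": [0, 0, -12], "turn": 0.125}
    - {"claw": 85, "delta_pos": [0, 0, -12], "turn": 0.125}
    - {"claw": 85, "delta_pos": [0, 0, -12], "turn": 0.125}
    - {"claw": 85, "delta_pos": [0, 0, -12], "turn": 0.125}
    - {"claw": 85, "delta_pos": [0, 0, -12], "turn": 0.125}
    - {"claw": 85, "delta_pos": [0, 0, -12], "turn": 0.125}
    - {"claw": 85, "delta_pos": [0, 0, -12], "turn": 0.125}

```text
clock: 0.77
eef_pos: [139.3, 609.0, 313.6]
tcp_rot: [-3.141, 0.001, 1.911]
contact_force: [0.5, 1.0, 0.0]
opening: 0.994
grasp_force: 0.0
```

Call:
step_arm:
  motion:
    - {"claw": 85, "delta_pos": [0, 0, 0], "turn": 0.125}
    - {"claw": 85, "delta_pos": [0, 0, 0], "turn": 0.125}
    - {"claw": 85, "delta_pos": [0, 0, 0], "turn": 0.125}
    - {"claw": 85, "delta_pos": [0, 0, 0], "turn": 0.125}
    - {"claw": 85, "delta_pos": [0, 0, 0], "turn": 0.125}
    - {"claw": 85, "delta_pos": [0, 0, 0], "turn": 0.125}
    - {"claw": 85, "delta_pos": [0, 0, 0], "turn": 0}
    - {"claw": 85, "delta_pos": [0, 0, 0], "turn": 0}

```text
clock: 1.43
eef_pos: [139.3, 609.1, 313.1]
tcp_rot: [3.141, 0.001, 1.171]
contact_force: [0.5, 0.2, 0.1]
opening: 0.996
grasp_force: 0.0
```

```bash
cat > go.py <<'E'
from h import *
def rel(x,y,z,yawdeg):
    "tool-frame shift and turn to a world TCP target, tool down"
    s=sense(); p=np.array(s["eef_pos"]); yaw=s["tcp_rot"][2]
    dw=np.array([x,y,z])-p
    c,n=np.cos(yaw),np.sin(yaw)
    t=np.radians(yawdeg)-yaw; t=(t+np.pi)%(2*np.pi)-np.pi
    print("now",p.round(1),"yaw",np.degrees(yaw).round(1),"rot",np.round(s["tcp_rot"],3),"clk",s["clock"],"F",np.round(s["contact_force"],2),"grip",s["grasp_force"],s["opening"])
    print("shift",np.round([c*dw[0]+n*dw[1], n*dw[0]-c*dw[1], -dw[2]],1),"turn(+)",round(-t,3))
E
python3 -c "
from go import *
rel(591.5,157,300,66.5)"
```

```text
now [139.3 609.1 313.1] yaw 67.1 rot [3.141e+00 1.000e-03 1.171e+00] clk 1.4333 F [0.5  0.22 0.08] grip 0.0 0.9960759894620472
shift [-240.3  592.6   13.1] turn(+) 0.01
```

Call:
step_arm:
  motion:
    - {"claw": 85, "delta_pos": [-15, 37, 0], "turn": 0.01}
    - {"claw": 85, "delta_pos": [-15, 37, 0], "turn": 0}
    - {"claw": 85, "delta_pos": [-15, 37, 0], "turn": 0}
    - {"claw": 85, "delta_pos": [-15, 37, 0], "turn": 0}
    - {"claw": 85, "delta_pos": [-15, 37, 0], "turn": 0}
    - {"claw": 85, "delta_pos": [-15, 37, 0], "turn": 0}
    - {"claw": 85, "delta_pos": [-15, 37, 0], "turn": 0}
    - {"claw": 85, "delta_pos": [-15, 37, 0], "turn": 0}

```text
clock: 2.1
eef_pos: [363.3, 379.0, 313.6]
tcp_rot: [3.141, -0.0, 1.162]
contact_force: [0.9, 0.6, -0.3]
opening: 0.996
grasp_force: 0.0
```

Call:
step_arm:
  motion:
    - {"claw": 85, "delta_pos": [-15, 37, 0], "turn": 0}
    - {"claw": 85, "delta_pos": [-15, 37, 0], "turn": 0}
    - {"claw": 85, "delta_pos": [-15, 37, 0], "turn": 0}
    - {"claw": 85, "delta_pos": [-15, 37, 0], "turn": 0}
    - {"claw": 85, "delta_pos": [-15, 37, 0], "turn": 0}
    - {"claw": 85, "delta_pos": [-10, 25, 0], "turn": 0}
    - {"claw": 85, "delta_pos": [-5, 12, 0], "turn": 0}
    - {"claw": 85, "delta_pos": [0, 0, 0], "turn": 0}

```text
clock: 2.77
eef_pos: [530.8, 207.0, 313.1]
tcp_rot: [3.141, 0.001, 1.157]
contact_force: [0.1, -0.0, -0.3]
opening: 0.994
grasp_force: 0.0
```

```bash
python3 -c "
from go import *
rel(591.5,157,202,66.5)
f=grab_frame('wrist'); save('w1',f['img']); print(f['vertical_fov'],f['D'],-np.array(f['R']).T@f['t'],np.array(f['R'])[2])
np.savez('w1.npz',f=f)
print(proj(f,[[591.5,157,213],[480,-39,113],[597,151,48]]))"
```

```text
now [530.8 207.  313.1] yaw 66.3 rot [3.141e+00 1.000e-03 1.157e+00] clk 2.7667 F [ 0.08 -0.05 -0.33] grip 0.0 0.9941413494716603
shift [-21.4  75.7 111.1] turn(+) -0.003
61.489313387465195 [0.02752576 0.         0.         0.         0.        ] [560.53006766 275.35935378 469.46594826] [-0.11836961 -0.26980519 -0.95561174]
[[376.59783047 232.12671701]
 [321.24534553 375.40463327]
 [346.54126403 187.23858384]]
```

View pics/w1.png

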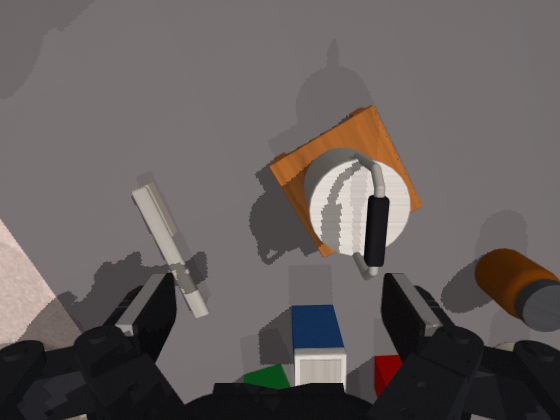

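The wrist view shows the black grip centred at about (376,230), against a predicted (377,232), so the estimate holds. The stand is visible around (345,185).

```bash
python3 -c "
from m import *
f=np.load('w1.npz',allow_pickle=True)['f'].item()
m=blob(f,(376*1.4,230*1.4),lambda i:i.max(2)<50); print(m.sum()); print(cv2.minAreaRect(hull(f,m,215)))
wood=lambda i:(lambda h:(h[...,0]<16)&(h[...,1]>120)&(h[...,2]>60))(hsv(i))
for s in ((300,165),(370,125)):
  print(cv2.minAreaRect(hull(f,blob(f,(s[0]*1.4,s[1]*1.4),wood),48)))
print([onz(f,p,48).round(1).tolist() for p in ((374,106),(420,207),(325,257),(270,166))])
from go import *; rel(591.5,157,202,66.5)
"
```

```text
1391
((590.827880859375, 158.58554077148438), (57.889923095703125, 15.679797172546387), 66.44862365722656)
((596.9417724609375, 154.947509765625), (138.84548950195312, 144.1681671142578), 6.653907775878906)
((596.9417724609375, 154.947509765625), (138.84548950195312, 144.1681671142578), 6.653907775878906)
[[658.6, 227.5, 48.0], [671.3, 90.9, 48.0], [538.9, 75.0, 48.0], [522.0, 212.5, 48.0]]
now [529.6 208.3 313.2] yaw 66.3 rot [-3.141  0.     1.157] clk 2.8167 F [-0.7   0.34  0.26] grip 0.0 0.9883964164914602
shift [-22.1  77.3 111.2] turn(+) -0.003
```

Call:
step_arm:
  motion:
    - {"claw": 85, "delta_pos": [-9, 33, 0], "turn": 0}
    - {"claw": 85, "delta_pos": [-8, 26, 0], "turn": 0}
    - {"claw": 85, "delta_pos": [-4, 15, 0], "turn": 0}
    - {"claw": 85, "delta_pos": [0, 3, 20], "turn": 0}
    - {"claw": 85, "delta_pos": [0, 0, 25], "turn": 0}
    - {"claw": 85, "delta_pos": [0, 0, 20], "turn": 0}
    - {"claw": 85, "delta_pos": [0, 0, 0], "turn": 0}
    - {"claw": 85, "delta_pos": [0, 0, 0], "turn": 0}

```text
clock: 3.48
eef_pos: [590.2, 159.7, 247.9]
tcp_rot: [-3.139, 0.001, 1.159]
contact_force: [-0.4, 0.1, 1.3]
opening: 0.994
grasp_force: 0.0
```

```bash
python3 -c "
from go import *; rel(591,158,202,66.5)
"
```

```text
now [590.2 159.7 247.9] yaw 66.4 rot [-3.139e+00  1.000e-03  1.159e+00] clk 3.4833 F [-0.41  0.06  1.3 ] grip 0.0 0.993851051372032
shift [-1.2  1.4 45.9] turn(+) -0.002
```

Call:
step_arm:
  motion:
    - {"claw": 85, "delta_pos": [-1, 1, 16], "turn": 0}
    - {"claw": 85, "delta_pos": [0, 0, 18], "turn": 0}
    - {"claw": 85, "delta_pos": [0, 0, 10], "turn": 0}
    - {"claw": 85, "delta_pos": [0, 0, 2], "turn": 0}
    - {"claw": 50, "delta_pos": [0, 0, 0], "turn": 0}
    - {"claw": 30, "delta_pos": [0, 0, 0], "turn": 0}
    - {"claw": 18, "delta_pos": [0, 0, 0], "turn": 0}
    - {"claw": 12, "delta_pos": [0, 0, 0], "turn": 0}
  force: 40

```text
clock: 4.15
eef_pos: [592.5, 157.6, 203.5]
tcp_rot: [3.14, -0.001, 1.157]
contact_force: [-0.3, 0.4, 0.6]
opening: 0.447
grasp_force: 0.0
```

Call:
step_arm:
  motion:
    - {"claw": 8, "delta_pos": [0, 0, 0], "turn": 0}
    - {"claw": 0, "delta_pos": [0, 0, 0], "turn": 0}
    - {"claw": 0, "delta_pos": [0, 0, 0], "turn": 0}
    - {"claw": 0, "delta_pos": [0, 0, 0], "turn": 0}
    - {"claw": 0, "delta_pos": [0, 0, 0], "turn": 0}
    - {"claw": 0, "delta_pos": [0, 0, 0], "turn": 0}

```text
clock: 4.65
eef_pos: [592.0, 157.6, 203.0]
tcp_rot: [3.141, -0.0, 1.157]
contact_force: [-1.7, 1.0, 4.9]
opening: 0.14
grasp_force: 39.3
```

```bash
python3 -c "
from go import *; rel(591,158,202,66.5)
"
```

```text
now [592.  157.6 203. ] yaw 66.3 rot [ 3.141 -0.     1.157] clk 4.65 F [-1.71  0.96  4.92] grip 39.28061485290527 0.14039337971985236
shift [-0.  -1.1  1. ] turn(+) -0.004
```

Call:
step_arm:
  motion:
    - {"claw": 0, "delta_pos": [0, 0, -5], "turn": 0}
    - {"claw": 0, "delta_pos": [0, 0, -12], "turn": 0}
    - {"claw": 0, "delta_pos": [0, 0, -13], "turn": 0}
    - {"claw": 0, "delta_pos": [0, 0, -8], "turn": 0}
    - {"claw": 0, "delta_pos": [0, 0, -2], "turn": 0}
    - {"claw": 0, "delta_pos": [0, 0, 0], "turn": 0}

```text
clock: 5.15
eef_pos: [592.3, 157.5, 243.4]
tcp_rot: [3.14, -0.001, 1.157]
contact_force: [0.8, -0.2, -2.8]
opening: 0.141
grasp_force: 39.1
```

Call:
step_arm:
  motion:
    - {"claw": 0, "delta_pos": [7, -4, 0], "turn": 0}
    - {"claw": 0, "delta_pos": [17, -10, 0], "turn": 0}
    - {"claw": 0, "delta_pos": [26, -15, 0], "turn": 0}
    - {"claw": 0, "delta_pos": [29, -16, 0], "turn": 0}
    - {"claw": 0, "delta_pos": [26, -15, 0], "turn": 0}
    - {"claw": 0, "delta_pos": [17, -10, 0], "turn": 0}
    - {"claw": 0, "delta_pos": [7, -4, 0], "turn": 0}
    - {"claw": 0, "delta_pos": [0, 0, 0], "turn": 0}

```text
clock: 5.82
eef_pos: [575.2, 307.2, 241.5]
tcp_rot: [-3.141, 0.001, 1.159]
contact_force: [-0.1, 0.2, -3.6]
opening: 0.143
grasp_force: 39.1
```

```bash
python3 -c "
from go import *; rel(576,305.6,159,66.5)
f=grab_frame('side'); save('s2',f['img'][60:260,150:400],3); print(onz(f,(300,130),3))
"
```

```text
now [575.2 307.2 241.5] yaw 66.4 rot [-3.141e+00  1.000e-03  1.159e+00] clk 5.8167 F [-0.08  0.17 -3.58] grip 39.143582582473755 0.14333364147522054
shift [-1.2  1.4 82.5] turn(+) -0.002
[783.89306824 653.34496495   3.        ]
```

View pics/s2.png

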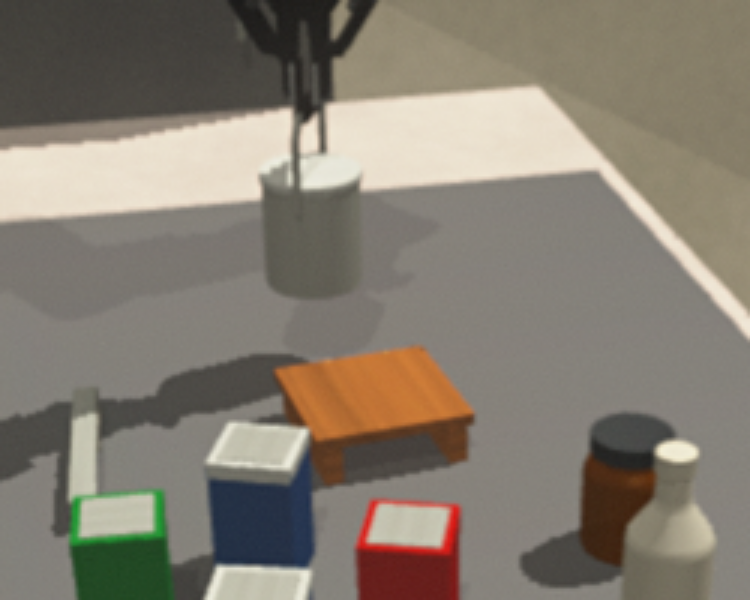

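The crop shows the can hanging upright at about (310,230), clear of the empty stand at about (370,390). Next I lower it.

Call:
step_arm:
  motion:
    - {"claw": 0, "delta_pos": [0, 0, 10], "turn": 0}
    - {"claw": 0, "delta_pos": [0, 0, 20], "turn": 0}
    - {"claw": 0, "delta_pos": [0, 0, 20], "turn": 0}
    - {"claw": 0, "delta_pos": [0, 0, 16], "turn": 0}
    - {"claw": 0, "delta_pos": [0, 0, 9], "turn": 0}
    - {"claw": 0, "delta_pos": [0, 0, 4], "turn": 0}
    - {"claw": 0, "delta_pos": [0, 0, 2], "turn": 0}
    - {"claw": 0, "delta_pos": [0, 0, 0], "turn": 0}

```text
clock: 6.53
eef_pos: [576.4, 304.9, 161.6]
tcp_rot: [3.141, -0.0, 1.156]
contact_force: [-0.5, 0.0, -3.6]
opening: 0.142
grasp_force: 39.2
```

```bash
python3 -c "
from go import *; rel(576,305.6,158,66.5)
f=grab_frame('scene'); g=grab_frame('side'); np.savez('f0.npz',a=f,b=g)
from m import *
wood=lambda i:(lambda h:(h[...,0]<16)&(h[...,1]>120)&(h[...,2]>110))(hsv(i))
show('stand',hull(A,blob(A,(450,480),wood),48),hull(B,blob(B,(383,267),wood),48))
"
```

```text
now [576.4 304.9 161.6] yaw 66.2 rot [ 3.141 -0.     1.156] clk 6.5333 F [-0.53  0.01 -3.62] grip 39.154332876205444 0.141884443322564
shift [ 0.5 -0.7  3.6] turn(+) -0.004
stand A [599. 154.] [139. 139.] 6.6
stand B [595. 147.] [140. 143.] 6.5
stand both [598. 152.] [135. 135.] 6.5
```

Call:
step_arm:
  motion:
    - {"claw": 0, "delta_pos": [0, 0, 1.5], "turn": 0}
    - {"claw": 0, "delta_pos": [0, 0, 1], "turn": 0}
    - {"claw": 0, "delta_pos": [0, 0, 0.5], "turn": 0}
    - {"claw": 0, "delta_pos": [0, 0, 0], "turn": 0}

```text
clock: 6.97
eef_pos: [576.0, 305.3, 158.6]
tcp_rot: [3.142, -0.0, 1.157]
contact_force: [-0.1, -0.7, -3.4]
opening: 0.141
grasp_force: 39.2
```

Call:
step_arm:
  motion:
    - {"claw": 0, "delta_pos": [0, 0, 1], "turn": 0}
    - {"claw": 0, "delta_pos": [0, 0, 0.5], "turn": 0}
    - {"claw": 0, "delta_pos": [0, 0, 0], "turn": 0}

```text
clock: 7.22
eef_pos: [576.5, 305.7, 158.2]
tcp_rot: [3.141, -0.001, 1.157]
contact_force: [-2.0, -0.2, 4.8]
opening: 0.139
grasp_force: 40.1
```

The force went from -3.4 to +4.8 N, so the can is on the liner. I release it and rise.

Call:
step_arm:
  motion:
    - {"claw": 20, "delta_pos": [0, 0, 0], "turn": 0}
    - {"claw": 40, "delta_pos": [0, 0, 0], "turn": 0}
    - {"claw": 65, "delta_pos": [0, 0, 0], "turn": 0}
    - {"claw": 85, "delta_pos": [0, 0, 0], "turn": 0}
    - {"claw": 85, "delta_pos": [0, 0, 0], "turn": 0}
    - {"claw": 85, "delta_pos": [0, 0, -5], "turn": 0}
    - {"claw": 85, "delta_pos": [0, 0, -20], "turn": 0}
    - {"claw": 85, "delta_pos": [0, 0, -35], "turn": 0}

```text
clock: 7.88
eef_pos: [574.0, 304.1, 214.1]
tcp_rot: [-3.137, 0.005, 1.157]
contact_force: [-0.0, -0.4, 1.1]
opening: 0.992
grasp_force: 0.0
```

Call:
step_arm:
  motion:
    - {"claw": 85, "delta_pos": [0, 0, -40], "turn": 0}
    - {"claw": 85, "delta_pos": [0, 0, -20], "turn": 0}
    - {"claw": 85, "delta_pos": [0, 0, 0], "turn": 0}
    - {"claw": 85, "delta_pos": [0, 0, 0], "turn": 0}

```text
clock: 8.22
eef_pos: [576.7, 305.6, 278.8]
tcp_rot: [3.14, -0.002, 1.157]
contact_force: [-0.5, -1.3, -0.8]
opening: 0.996
grasp_force: 0.0
```

```bash
python3 -c "
from go import *; rel(479,-38,260,67)
f=grab_frame('scene'); g=grab_frame('side'); save('s3',np.hstack([f['img'][250:,200:420],g['img'][90:260,180:400]]),1.7)
"
```

```text
now [576.7 305.6 278.8] yaw 66.3 rot [ 3.140e+00 -2.000e-03  1.157e+00] clk 8.2167 F [-0.49 -1.27 -0.81] grip 0.0 0.9955492378419912
shift [-353.9   48.7   18.8] turn(+) -0.013
```

View pics/s3.png

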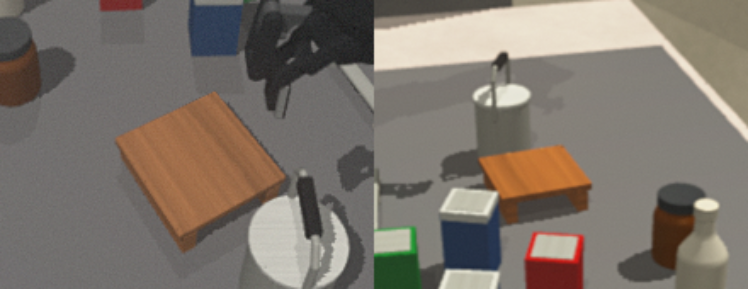

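The can stands upright on the liner beside the stand, which is empty. Next is tin 1, the near blue tin.

Call:
step_arm:
  motion:
    - {"claw": 85, "delta_pos": [-20, 2.5, 0], "turn": -0.013}
    - {"claw": 85, "delta_pos": [-39, 5.5, 0], "turn": 0}
    - {"claw": 85, "delta_pos": [-39, 5.5, 0], "turn": 0}
    - {"claw": 85, "delta_pos": [-39, 5.5, 0], "turn": 0}
    - {"claw": 85, "delta_pos": [-39, 5.5, 0], "turn": 0}
    - {"claw": 85, "delta_pos": [-39, 5.5, 0], "turn": 0}
    - {"claw": 85, "delta_pos": [-39, 5.5, 0], "turn": 0}
    - {"claw": 85, "delta_pos": [-39, 5.5, 0], "turn": 0}

```text
clock: 8.98
eef_pos: [497.4, 18.0, 275.4]
tcp_rot: [-3.139, 0.001, 1.17]
contact_force: [0.9, -0.8, 0.4]
opening: 0.997
grasp_force: 0.0
```

Call:
step_arm:
  motion:
    - {"claw": 85, "delta_pos": [-39, 5, 20], "turn": 0}
    - {"claw": 85, "delta_pos": [-20, 2.5, 30], "turn": 0}
    - {"claw": 85, "delta_pos": [0, 0, 40], "turn": 0}
    - {"claw": 85, "delta_pos": [0, 0, 30], "turn": 0}
    - {"claw": 85, "delta_pos": [0, 0, 0], "turn": 0}
    - {"claw": 85, "delta_pos": [0, 0, 0], "turn": 0}

```text
clock: 9.48
eef_pos: [481.8, -35.5, 156.5]
tcp_rot: [-3.136, 0.002, 1.17]
contact_force: [0.6, -0.1, 0.4]
opening: 0.993
grasp_force: 0.0
```

```bash
python3 -c "
from m import *
from go import *; rel(479,-38,65,67)
f=grab_frame('wrist'); np.savez('w1.npz',f=f); print(proj(f,[479,-38,113])); save('w2',f['img'])
print('box',onz(A,(350/1.4,228/1.4),3),onz(A,(418/1.4,215/1.4),3))
"
```

```text
now [481.8 -35.5 156.5] yaw 67.0 rot [-3.136e+00  2.000e-03  1.170e+00] clk 9.4833 F [ 0.56 -0.11  0.44] grip 0.0 0.9933554628928565
shift [-3.4 -1.6 91.5] turn(+) 0.0
[[276.4415207  236.93100965]]
box [ 473.9585945  -587.12619183    3.        ] [ 294.92367004 -579.76718753    3.        ]
```

View pics/w2.png

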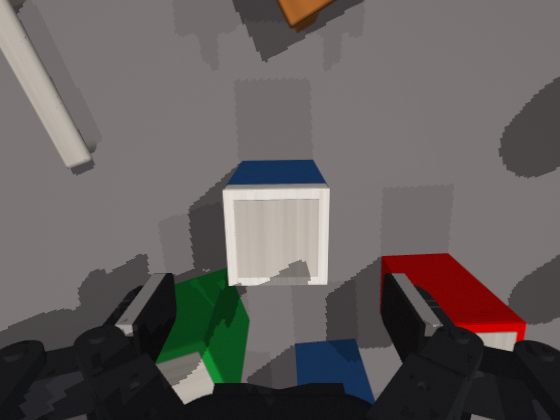

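The lid is centred at about (277,235), as predicted (276,237), so I descend and grip.

Call:
step_arm:
  motion:
    - {"claw": 85, "delta_pos": [-3, -1.5, 10], "turn": 0}
    - {"claw": 85, "delta_pos": [0, 0, 25], "turn": 0}
    - {"claw": 85, "delta_pos": [0, 0, 25], "turn": 0}
    - {"claw": 85, "delta_pos": [0, 0, 20], "turn": 0}
    - {"claw": 85, "delta_pos": [0, 0, 9], "turn": 0}
    - {"claw": 85, "delta_pos": [0, 0, 2], "turn": 0}
    - {"claw": 75, "delta_pos": [0, 0, 0], "turn": 0}
    - {"claw": 65, "delta_pos": [0, 0, 0], "turn": 0}
  force: 40

```text
clock: 10.2
eef_pos: [482.1, -37.7, 68.3]
tcp_rot: [3.14, -0.001, 1.17]
contact_force: [-1.7, 0.0, 0.5]
opening: 0.771
grasp_force: 0.7
```

Call:
step_arm:
  motion:
    - {"claw": 60, "delta_pos": [0, 0, 0], "turn": 0}
    - {"claw": 50, "delta_pos": [0, 0, 0], "turn": 0}
    - {"claw": 50, "delta_pos": [0, 0, 0], "turn": 0}
    - {"claw": 50, "delta_pos": [0, 0, 0], "turn": 0}

```text
clock: 10.53
eef_pos: [481.8, -37.6, 68.5]
tcp_rot: [3.14, -0.001, 1.17]
contact_force: [-2.1, 1.8, 7.0]
opening: 0.719
grasp_force: 43.0
```

```bash
python3 -c "
from m import *
from go import *; rel(479,-38,65,67)"
```

```text
now [481.8 -37.6  68.5] yaw 67.0 rot [ 3.14e+00 -1.00e-03  1.17e+00] clk 10.5333 F [-2.08  1.78  7.02] grip 43.01832736004144 0.7194496415550159
shift [-1.4 -2.5  3.5] turn(+) 0.0
```

Call:
step_arm:
  motion:
    - {"claw": 50, "delta_pos": [0, 0, -4], "turn": 0}
    - {"claw": 50, "delta_pos": [0, 0, -10], "turn": 0}
    - {"claw": 50, "delta_pos": [0, 0, -14], "turn": 0}
    - {"claw": 50, "delta_pos": [0, 0, -8], "turn": 0}
    - {"claw": 50, "delta_pos": [0, 0, -4], "turn": 0}
    - {"claw": 50, "delta_pos": [0, 0, 0], "turn": 0}
    - {"claw": 50, "delta_pos": [0, 0, 0], "turn": 0}
    - {"claw": 50, "delta_pos": [0, 0, 0], "turn": 0}

```text
clock: 11.2
eef_pos: [480.7, -37.7, 106.7]
tcp_rot: [-3.141, 0.0, 1.17]
contact_force: [-0.3, 0.9, -3.4]
opening: 0.717
grasp_force: 44.9
```

```bash
cat > weigh.py <<'E'
from go import *
F=[]
for i in range(8): grab_frame("wrist"); s=sense(); F.append([*s["contact_force"],s["joint_efforts"][1],s["joint_efforts"][2]])
print(np.mean(F,0).round(2),np.std(F,0).round(2))
rel(479,-38,65,67)
E
python3 weigh.py
```

```text
[ -0.25   0.28  -3.69 -48.74 -27.09] [0.32 0.43 0.5  0.17 0.07]
now [481.  -37.7 106.9] yaw 67.0 rot [-3.141  0.     1.17 ] clk 11.6 F [-0.76 -0.37 -3.86] grip 44.904050678014755 0.7201551025466745
shift [-1.  -1.8 41.9] turn(+) 0.0
```

Tin 1 weighs about 3.7 N. I set it back down.

Call:
step_arm:
  motion:
    - {"claw": 50, "delta_pos": [0, 0, 8], "turn": 0}
    - {"claw": 50, "delta_pos": [0, 0, 12], "turn": 0}
    - {"claw": 50, "delta_pos": [0, 0, 10], "turn": 0}
    - {"claw": 50, "delta_pos": [0, 0, 5], "turn": 0}
    - {"claw": 50, "delta_pos": [0, 0, 2], "turn": 0}
    - {"claw": 50, "delta_pos": [0, 0, 1], "turn": 0}
    - {"claw": 50, "delta_pos": [0, 0, 0.5], "turn": 0}
    - {"claw": 50, "delta_pos": [0, 0, 0], "turn": 0}

```text
clock: 12.27
eef_pos: [481.3, -37.8, 68.8]
tcp_rot: [3.141, -0.0, 1.17]
contact_force: [0.3, 0.3, -4.0]
opening: 0.718
grasp_force: 44.9
```

Call:
step_arm:
  motion:
    - {"claw": 50, "delta_pos": [0, 0, 0.7], "turn": 0}
    - {"claw": 50, "delta_pos": [0, 0, 0.5], "turn": 0}
    - {"claw": 50, "delta_pos": [0, 0, 0], "turn": 0}

```text
clock: 12.52
eef_pos: [481.7, -37.7, 68.5]
tcp_rot: [3.141, -0.0, 1.17]
contact_force: [-4.5, 0.5, 11.8]
opening: 0.717
grasp_force: 46.1
```

Touchdown. I release it, rise and head for tin 2.

Call:
step_arm:
  motion:
    - {"claw": 68, "delta_pos": [0, 0, 0], "turn": 0}
    - {"claw": 76, "delta_pos": [0, 0, 0], "turn": 0}
    - {"claw": 85, "delta_pos": [0, 0, 0], "turn": 0}
    - {"claw": 85, "delta_pos": [0, 0, 0], "turn": 0}
    - {"claw": 85, "delta_pos": [0, 0, -10], "turn": 0}
    - {"claw": 85, "delta_pos": [0, 0, -25], "turn": 0}
    - {"claw": 85, "delta_pos": [0, 0, -40], "turn": 0}
    - {"claw": 85, "delta_pos": [0, 0, -15], "turn": 0}

```text
clock: 13.18
eef_pos: [482.9, -37.9, 161.7]
tcp_rot: [3.138, -0.001, 1.17]
contact_force: [1.4, 0.3, 0.9]
opening: 0.997
grasp_force: 0.0
```

Call:
step_arm:
  motion:
    - {"claw": 85, "delta_pos": [0, 0, 0], "turn": -0.105}
    - {"claw": 85, "delta_pos": [0, 0, 0], "turn": 0}
    - {"claw": 85, "delta_pos": [0, 0, 0], "turn": 0}

```text
clock: 13.43
eef_pos: [481.0, -37.7, 157.8]
tcp_rot: [3.141, -0.0, 1.272]
contact_force: [-0.4, 0.8, -0.1]
opening: 0.992
grasp_force: 0.0
```

```bash
python3 -c "
from go import *; rel(453,-231,66,73)"
```

```text
now [481.  -37.7 157.8] yaw 72.9 rot [ 3.141 -0.     1.272] clk 13.4333 F [-0.4   0.84 -0.12] grip 0.0 0.9919170369877633
shift [-193.    30.    91.8] turn(+) -0.002
```

Call:
step_arm:
  motion:
    - {"claw": 85, "delta_pos": [-18, 3, 0], "turn": 0}
    - {"claw": 85, "delta_pos": [-36, 5.5, 0], "turn": 0}
    - {"claw": 85, "delta_pos": [-39, 6, 0], "turn": 0}
    - {"claw": 85, "delta_pos": [-39, 6, 0], "turn": 0}
    - {"claw": 85, "delta_pos": [-36, 5.5, 0], "turn": 0}
    - {"claw": 85, "delta_pos": [-25, 4, 0], "turn": 0}
    - {"claw": 85, "delta_pos": [0, 0, 0], "turn": 0}
    - {"claw": 85, "delta_pos": [0, 0, 0], "turn": 0}

```text
clock: 14.1
eef_pos: [452.6, -231.9, 156.6]
tcp_rot: [-3.14, -0.0, 1.27]
contact_force: [-0.1, 0.6, -0.0]
opening: 0.997
grasp_force: 0.0
```

```bash
cat > wl.py <<'E'
import sys
from m import *
from go import *
x,y,yaw=map(float,sys.argv[1:4])
f=grab_frame("wrist"); p=proj(f,[x,y,113])[0]; print("pred",p)
try:
    m=blob(f,p*1.4,lambda i:(lambda h:(h[...,1]<70)&(h[...,2]>150))(hsv(i))); r=cv2.minAreaRect(hull(f,m,113)); print(r)
except Exception as e: print(e)
save("w_%d"%int(-y),f["img"])
rel(x,y,67,yaw)
E
python3 wl.py 453 -231 73
```

```text
pred [279.09448251 230.26678776]
((453.1413879394531, -229.99884033203125), (63.17094802856445, 62.409236907958984), 73.02294921875)
now [ 452.8 -230.9  156.6] yaw 72.8 rot [-3.140e+00 -1.000e-03  1.271e+00] clk 14.15 F [ 0.44 -0.53  0.06] grip 0.0 0.9943929508424212
shift [-0.   0.2 89.6] turn(+) -0.003
```

Lid confirmed at (453,-230), 63 mm square and at 73°. I descend and grip.

Call:
step_arm:
  motion:
    - {"claw": 85, "delta_pos": [0, 0, 10], "turn": 0}
    - {"claw": 85, "delta_pos": [0, 0, 25], "turn": 0}
    - {"claw": 85, "delta_pos": [0, 0, 25], "turn": 0}
    - {"claw": 85, "delta_pos": [0, 0, 20], "turn": 0}
    - {"claw": 85, "delta_pos": [0, 0, 8], "turn": 0}
    - {"claw": 85, "delta_pos": [0, 0, 2], "turn": 0}
    - {"claw": 75, "delta_pos": [0, 0, 0], "turn": 0}
    - {"claw": 65, "delta_pos": [0, 0, 0], "turn": 0}

```text
clock: 14.82
eef_pos: [454.2, -230.9, 68.1]
tcp_rot: [3.141, 0.0, 1.275]
contact_force: [-0.4, -1.2, -0.4]
opening: 0.771
grasp_force: 0.0
```

Call:
step_arm:
  motion:
    - {"claw": 60, "delta_pos": [0, 0, 0], "turn": 0}
    - {"claw": 50, "delta_pos": [0, 0, 0], "turn": 0}
    - {"claw": 50, "delta_pos": [0, 0, 0], "turn": 0}
    - {"claw": 50, "delta_pos": [0, 0, 0], "turn": 0}

```text
clock: 15.15
eef_pos: [454.1, -231.3, 68.5]
tcp_rot: [3.14, 0.0, 1.275]
contact_force: [-2.3, 2.1, 7.7]
opening: 0.716
grasp_force: 44.8
```

Call:
step_arm:
  motion:
    - {"claw": 50, "delta_pos": [0, 0, -4], "turn": 0}
    - {"claw": 50, "delta_pos": [0, 0, -10], "turn": 0}
    - {"claw": 50, "delta_pos": [0, 0, -14], "turn": 0}
    - {"claw": 50, "delta_pos": [0, 0, -8], "turn": 0}
    - {"claw": 50, "delta_pos": [0, 0, -4], "turn": 0}
    - {"claw": 50, "delta_pos": [0, 0, 0], "turn": 0}
    - {"claw": 50, "delta_pos": [0, 0, 0], "turn": 0}
    - {"claw": 50, "delta_pos": [0, 0, 0], "turn": 0}

```text
clock: 15.82
eef_pos: [453.2, -230.9, 107.0]
tcp_rot: [-3.141, -0.0, 1.275]
contact_force: [-0.3, 0.3, -1.3]
opening: 0.721
grasp_force: 44.3
```

```bash
python3 weigh.py
```

```text
[ -0.32  -0.4   -2.   -51.37 -27.29] [0.27 0.52 0.49 0.16 0.07]
now [ 453.4 -231.   107.2] yaw 73.0 rot [-3.141 -0.     1.275] clk 16.2167 F [-0.57  0.08 -1.94] grip 44.281650334596634 0.7155966683284136
shift [192.1 -31.8  42.2] turn(+) 0.105
```

Tin 2 weighs about 2.0 N. I set it back.

Call:
step_arm:
  motion:
    - {"claw": 50, "delta_pos": [0, 0, 8], "turn": 0}
    - {"claw": 50, "delta_pos": [0, 0, 12], "turn": 0}
    - {"claw": 50, "delta_pos": [0, 0, 10], "turn": 0}
    - {"claw": 50, "delta_pos": [0, 0, 5], "turn": 0}
    - {"claw": 50, "delta_pos": [0, 0, 2], "turn": 0}
    - {"claw": 50, "delta_pos": [0, 0, 1], "turn": 0}
    - {"claw": 50, "delta_pos": [0, 0, 0.8], "turn": 0}
    - {"claw": 50, "delta_pos": [0, 0, 0], "turn": 0}

```text
clock: 16.88
eef_pos: [453.7, -231.2, 68.8]
tcp_rot: [3.141, 0.0, 1.275]
contact_force: [0.1, -0.6, -1.6]
opening: 0.72
grasp_force: 44.4
```

Call:
step_arm:
  motion:
    - {"claw": 50, "delta_pos": [0, 0, 0.6], "turn": 0}
    - {"claw": 50, "delta_pos": [0, 0, 0], "turn": 0}

```text
clock: 17.05
eef_pos: [453.9, -231.3, 68.5]
tcp_rot: [3.141, 0.0, 1.275]
contact_force: [-1.2, -0.1, 1.5]
opening: 0.721
grasp_force: 44.6
```

Touchdown. I release it, rise and go to tin 3.

Call:
step_arm:
  motion:
    - {"claw": 68, "delta_pos": [0, 0, 0], "turn": 0}
    - {"claw": 76, "delta_pos": [0, 0, 0], "turn": 0}
    - {"claw": 85, "delta_pos": [0, 0, 0], "turn": 0}
    - {"claw": 85, "delta_pos": [0, 0, 0], "turn": 0}
    - {"claw": 85, "delta_pos": [0, 0, -10], "turn": 0}
    - {"claw": 85, "delta_pos": [0, 0, -25], "turn": 0}
    - {"claw": 85, "delta_pos": [0, 0, -40], "turn": 0}
    - {"claw": 85, "delta_pos": [0, 0, -15], "turn": 0}

```text
clock: 17.72
eef_pos: [455.1, -231.9, 162.5]
tcp_rot: [3.137, 0.001, 1.275]
contact_force: [1.4, -0.4, 0.6]
opening: 0.996
grasp_force: 0.0
```

Call:
step_arm:
  motion:
    - {"claw": 85, "delta_pos": [0, 0, 0], "turn": -0.083}
    - {"claw": 85, "delta_pos": [0, 0, 0], "turn": -0.083}
    - {"claw": 85, "delta_pos": [0, 0, 0], "turn": 0}
    - {"claw": 85, "delta_pos": [0, 0, 0], "turn": 0}

```text
clock: 18.05
eef_pos: [453.5, -231.1, 158.5]
tcp_rot: [3.141, 0.0, 1.438]
contact_force: [-0.0, -0.1, -0.2]
opening: 0.994
grasp_force: 0.0
```

```bash
python3 -c "
from go import *; rel(465,-376,68,82.5)"
```

```text
now [ 453.5 -231.1  158.5] yaw 82.4 rot [3.141 0.    1.438] clk 18.05 F [-0.01 -0.07 -0.2 ] grip 0.0 0.9941815658254205
shift [-142.1   30.5   90.5] turn(+) -0.002
```

Call:
step_arm:
  motion:
    - {"claw": 85, "delta_pos": [-18, 4, 0], "turn": 0}
    - {"claw": 85, "delta_pos": [-34, 7, 0], "turn": 0}
    - {"claw": 85, "delta_pos": [-38, 8, 0], "turn": 0}
    - {"claw": 85, "delta_pos": [-34, 7, 0], "turn": 0}
    - {"claw": 85, "delta_pos": [-18, 4.5, 0], "turn": 0}
    - {"claw": 85, "delta_pos": [0, 0, 0], "turn": 0}
    - {"claw": 85, "delta_pos": [0, 0, 0], "turn": 0}

```text
clock: 18.63
eef_pos: [464.9, -376.3, 157.5]
tcp_rot: [-3.141, -0.001, 1.437]
contact_force: [-1.0, -0.1, -0.8]
opening: 0.994
grasp_force: 0.0
```

```bash
python3 wl.py 465 -376 82.5
```

```text
pred [279.14493925 230.90213421]
((465.1236267089844, -376.9917907714844), (62.59207534790039, 62.33751678466797), 81.9837646484375)
now [ 464.8 -375.3  157.5] yaw 82.4 rot [-3.140e+00 -1.000e-03  1.438e+00] clk 18.6833 F [-0.4  -0.52 -0.32] grip 0.0 0.9966191393222209
shift [-0.7  0.3 90.5] turn(+) -0.002
```

Call:
step_arm:
  motion:
    - {"claw": 85, "delta_pos": [-1, 0, 10], "turn": 0}
    - {"claw": 85, "delta_pos": [0, 0, 25], "turn": 0}
    - {"claw": 85, "delta_pos": [0, 0, 25], "turn": 0}
    - {"claw": 85, "delta_pos": [0, 0, 20], "turn": 0}
    - {"claw": 85, "delta_pos": [0, 0, 8], "turn": 0}
    - {"claw": 85, "delta_pos": [0, 0, 2], "turn": 0}
    - {"claw": 75, "delta_pos": [0, 0, 0], "turn": 0}
    - {"claw": 65, "delta_pos": [0, 0, 0], "turn": 0}

```text
clock: 19.35
eef_pos: [465.9, -376.9, 68.9]
tcp_rot: [3.14, 0.001, 1.441]
contact_force: [-0.3, -0.9, 0.1]
opening: 0.771
grasp_force: 0.0
```

Call:
step_arm:
  motion:
    - {"claw": 60, "delta_pos": [0, 0, 0], "turn": 0}
    - {"claw": 50, "delta_pos": [0, 0, 0], "turn": 0}
    - {"claw": 50, "delta_pos": [0, 0, 0], "turn": 0}
    - {"claw": 50, "delta_pos": [0, 0, 0], "turn": 0}

```text
clock: 19.68
eef_pos: [465.8, -377.2, 69.4]
tcp_rot: [3.14, 0.001, 1.441]
contact_force: [-1.1, 1.7, 6.8]
opening: 0.719
grasp_force: 45.6
```

Call:
step_arm:
  motion:
    - {"claw": 50, "delta_pos": [0, 0, -4], "turn": 0}
    - {"claw": 50, "delta_pos": [0, 0, -10], "turn": 0}
    - {"claw": 50, "delta_pos": [0, 0, -14], "turn": 0}
    - {"claw": 50, "delta_pos": [0, 0, -8], "turn": 0}
    - {"claw": 50, "delta_pos": [0, 0, -4], "turn": 0}
    - {"claw": 50, "delta_pos": [0, 0, 0], "turn": 0}
    - {"claw": 50, "delta_pos": [0, 0, 0], "turn": 0}
    - {"claw": 50, "delta_pos": [0, 0, 0], "turn": 0}

```text
clock: 20.35
eef_pos: [464.8, -376.5, 107.4]
tcp_rot: [-3.141, -0.001, 1.441]
contact_force: [0.1, 0.4, -6.9]
opening: 0.717
grasp_force: 45.8
```

```bash
python3 weigh.py
```

```text
[ -0.14   0.07  -6.01 -64.49 -30.86] [0.25 0.57 0.69 0.18 0.09]
now [ 465.1 -376.8  107.8] yaw 82.6 rot [-3.141 -0.     1.441] clk 20.75 F [-0.03  1.38 -6.48] grip 45.84035441279411 0.718141136216883
shift [337.7 -30.2  42.8] turn(+) 0.271
```

Tin 3 weighs about 6.0 N, against 3.7 N and 2.0 N, so it is the heaviest by far. I raise it and square it to the stand.

Call:
step_arm:
  motion:
    - {"claw": 50, "delta_pos": [0, 0, -8], "turn": 0}
    - {"claw": 50, "delta_pos": [0, 0, -18], "turn": 0}
    - {"claw": 50, "delta_pos": [0, 0, -24], "turn": 0}
    - {"claw": 50, "delta_pos": [0, 0, -24], "turn": 0}
    - {"claw": 50, "delta_pos": [0, 0, -20], "turn": 0}
    - {"claw": 50, "delta_pos": [0, 0, -12], "turn": 0}
    - {"claw": 50, "delta_pos": [0, 0, -6], "turn": 0}
    - {"claw": 50, "delta_pos": [0, 0, 0], "turn": -0.04}
  force: 55

```text
clock: 21.42
eef_pos: [465.7, -377.2, 221.5]
tcp_rot: [3.14, 0.001, 1.48]
contact_force: [0.4, 0.2, -7.7]
opening: 0.716
grasp_force: 65.9
```

Call:
step_arm:
  motion:
    - {"claw": 50, "delta_pos": [0, 0, 0], "turn": -0.06}
    - {"claw": 50, "delta_pos": [0, 0, 0], "turn": -0.06}
    - {"claw": 50, "delta_pos": [0, 0, 0], "turn": -0.05}
    - {"claw": 50, "delta_pos": [0, 0, 0], "turn": -0.03}
    - {"claw": 50, "delta_pos": [0, 0, 0], "turn": 0}
    - {"claw": 50, "delta_pos": [0, 0, 0], "turn": 0}

```text
clock: 21.92
eef_pos: [464.8, -376.6, 219.3]
tcp_rot: [-3.141, -0.001, 1.68]
contact_force: [-0.8, -0.7, -6.7]
opening: 0.714
grasp_force: 65.7
```

```bash
python3 -c "
from go import *; rel(597.5,151.5,215,96.6)"
```

```text
now [ 464.8 -376.6  219.3] yaw 96.2 rot [-3.141e+00 -1.000e-03  1.680e+00] clk 21.9167 F [-0.77 -0.69 -6.69] grip 65.73482751846313 0.7142093029961036
shift [510.5 189.3   4.3] turn(+) -0.006
```

Call:
step_arm:
  motion:
    - {"claw": 50, "delta_pos": [6, 2, 0], "turn": 0}
    - {"claw": 50, "delta_pos": [12, 4.5, 0], "turn": 0}
    - {"claw": 50, "delta_pos": [18, 6.5, 0], "turn": 0}
    - {"claw": 50, "delta_pos": [24, 9, 0], "turn": 0}
    - {"claw": 50, "delta_pos": [28, 10.5, 0], "turn": 0}
    - {"claw": 50, "delta_pos": [30, 11, 0], "turn": 0}
    - {"claw": 50, "delta_pos": [30, 11, 0], "turn": 0}
    - {"claw": 50, "delta_pos": [30, 11, 0], "turn": 0}

```text
clock: 22.58
eef_pos: [510.7, -190.2, 220.0]
tcp_rot: [3.141, -0.0, 1.68]
contact_force: [-0.0, 0.3, -5.5]
opening: 0.713
grasp_force: 65.7
```

Call:
step_arm:
  motion:
    - {"claw": 50, "delta_pos": [30, 11, 0], "turn": 0}
    - {"claw": 50, "delta_pos": [30, 11, 0], "turn": 0}
    - {"claw": 50, "delta_pos": [30, 11, 0], "turn": 0}
    - {"claw": 50, "delta_pos": [30, 11, 0], "turn": 0}
    - {"claw": 50, "delta_pos": [30, 11, 0], "turn": 0}
    - {"claw": 50, "delta_pos": [30, 11, 0], "turn": 0}
    - {"claw": 50, "delta_pos": [30, 11, 0], "turn": 0}
    - {"claw": 50, "delta_pos": [30, 11, 0], "turn": 0}

```text
clock: 23.25
eef_pos: [571.4, 58.2, 220.1]
tcp_rot: [-3.142, -0.0, 1.681]
contact_force: [0.5, -0.2, -6.4]
opening: 0.719
grasp_force: 65.7
```

Call:
step_arm:
  motion:
    - {"claw": 50, "delta_pos": [28, 10.5, 0], "turn": 0}
    - {"claw": 50, "delta_pos": [24, 9, 0], "turn": 0}
    - {"claw": 50, "delta_pos": [18, 7, 0], "turn": 0}
    - {"claw": 50, "delta_pos": [12, 5, 1], "turn": 0}
    - {"claw": 50, "delta_pos": [7, 3, 1], "turn": 0}
    - {"claw": 50, "delta_pos": [3, 1.5, 1], "turn": 0}
    - {"claw": 50, "delta_pos": [0, 0, 0], "turn": 0}
    - {"claw": 50, "delta_pos": [0, 0, 0], "turn": 0}

```text
clock: 23.92
eef_pos: [597.2, 150.1, 216.7]
tcp_rot: [-3.141, 0.001, 1.68]
contact_force: [0.4, -0.7, -6.5]
opening: 0.718
grasp_force: 65.7
```

```bash
python3 -c "
from go import *; rel(597.5,151.5,215,96.6)
f=grab_frame('scene'); g=grab_frame('side'); save('s4',np.hstack([f['img'][150:,180:460],g['img'][90:360,150:430]]),1.4)
np.savez('f0.npz',a=f,b=g)"
```

```text
now [597.2 150.1 216.7] yaw 96.3 rot [-3.141e+00  1.000e-03  1.680e+00] clk 23.9167 F [ 0.45 -0.72 -6.48] grip 65.67188411951065 0.7177883958138594
shift [1.4 0.5 1.7] turn(+) -0.006
```

View pics/s4.png

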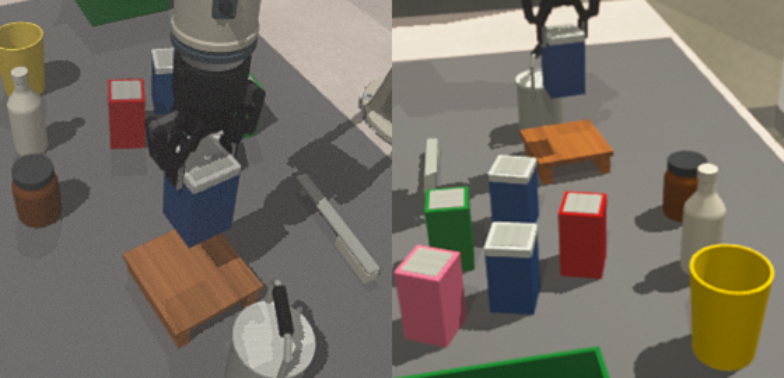

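The blue tin is held upright over the stand, in the left half at (200,200) and in the right half at (563,62). The other two tins are standing, and the can is upright. One small correction, then I settle and hand in.

Call:
step_arm:
  motion:
    - {"claw": 50, "delta_pos": [1.5, 0.5, 1.5], "turn": 0}
    - {"claw": 50, "delta_pos": [0, 0, 0], "turn": 0}
    - {"claw": 50, "delta_pos": [0, 0, 0], "turn": 0}
    - {"claw": 50, "delta_pos": [0, 0, 0], "turn": 0}
    - {"claw": 50, "delta_pos": [0, 0, 0], "turn": 0}
    - {"claw": 50, "delta_pos": [0, 0, 0], "turn": 0}
    - {"claw": 50, "delta_pos": [0, 0, 0], "turn": 0}
    - {"claw": 50, "delta_pos": [0, 0, 0], "turn": 0}

```text
clock: 24.68
eef_pos: [597.9, 152.4, 215.5]
tcp_rot: [-3.142, 0.0, 1.681]
contact_force: [0.4, -0.1, -6.1]
opening: 0.715
grasp_force: 65.7
```

```bash
python3 -c "
from go import *; rel(597.5,151.5,215,96.6); print(sense()['qvel'].round(3)); print(sign_off())"
```

```text
now [597.9 152.4 215.5] yaw 96.3 rot [-3.142  0.     1.681] clk 24.6833 F [ 0.38 -0.12 -6.08] grip 65.67186444997787 0.7149395244035843
shift [-0.9 -0.5  0.5] turn(+) -0.005
[-0.     0.    -0.001  0.002 -0.001  0.001]
the job is handed in; nothing more can be done
None
```

Job handed in at 24.7 s: the can stands upright on the liner beside the stand, and the heaviest tin (about 6.0 N, against 3.7 N and 2.0 N) is held still and upright about 10 cm over the middle of the stand, with the other two tins standing and nothing tipped or disturbed.

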